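# Load the phase plug and push the test tray up to its stop

## Robot

A 6-joint arm with a two-finger parallel gripper is mounted at the origin on the work surface. World frame = base frame: x ahead of the robot, y to its left, z up, the work surface at z = 0. Lengths are in m, angles in rad, forces in N, time in s.
With the tool pointing down it reaches from about 0.4 to 0.825 m from the base axis. Payload 7 kg.
Tool frame: the origin (TCP) lies at the very end of the fingers, on their centre line; the grasp point (between the pads) lies 19 mm behind it (tcp_to_grasp is the distance from the TCP to the grasp point, in m); x points along the fingers, z is the direction in which the jaws open and shut, and the axes are right-handed (so a half turn about x gives the same grasp; the last joint's range is limited). The gripper opens to 88 mm and grips with 3 to 60 N. Pads are 19 mm wide; open, the fingers measure 130 mm over their backs; the gripper's body (78 mm by 193 mm) begins 47 mm behind the grasp point.
Start: joints at [0.288, 0.359, 0.012, 0, -1.224, -0.288], TCP at [0.675, -0, 0.227] pointing down, gripper open.
Joint ranges: [-3.07, 3.07], [-1.43, 2.12], [-1.02, 1.25], [-3.03, 1.67], [-3.05, -0], [-3.03, 3.03]. Speed limits (rad/s): [2.39, 2.39, 3.01, 3.14, 3.14, 3.14].

## Interface

Orientations are given as [roll, pitch, yaw] about the fixed x, y, z axes, in that order (R = Rz(yaw) Ry(pitch) Rx(roll)).
In Python, from station import get_state, grab_frame, job_done, tcp_to_grasp gives the robot as it stands. The module is installed in compiled form; this text tells all that it offers.
- The arm moves only by the shell command python3 -m crank 'ROWS' [FORCE]. ROWS is JSON, a list of rows, each a list of 7 numbers: the shift along the tool's x, y, z in m, then the turn, a rotation vector about the tool's x, y, z in rad, then the opening, from 0 (shut) to 1 (fully open). In form: [[x, y, z, wx, wy, wz, fingers], ...]. A call has 1 to 10 rows; each row is the pose to reach, as a shift and turn from the pose commanded when the call began, along the tool's axes at that moment; what a row does not reach only later rows make up. A row lasts 1/8 s, in which the tool goes at most 62.5 mm and 10.7 degrees, less where a joint would pass 70% of its speed; a pose out of reach is approached as far as the arm can. A call with a gripper value outside its range is refused whole. The fingers move at their own pace and stop on an object; FORCE is the grip in N (left out, the last holds). Time passes only in rows, so rows that repeat a pose let the fingers close. It gives the time, the measured TCP pose, the force and the opening at its end, in the units of the state.
- get_state(): the state, without advancing time (a new reading comes with each control period).
- grab_frame(name): name is "scene" or "side" or "wrist"; returns a dict with "pixels" (400x640x3 uint8, red, green, blue), "vfov" (degrees; the focal length in pixels is half the picture's height over the tangent of half this angle, whatever the lens; pixels are square), "cx", "cy" (the principal point, pixels), "k1" (the pictures are not rectified: a ray, as slopes to the right and down, at radius r is drawn at 1 + k1 r^2 times it, then the intrinsics apply), "extrinsics" (4x4, takes a point from world to camera coordinates). Camera axes: x right, y up, looking along -z (the intrinsics and any distortion apply to the point x, -y, -z); pixel columns grow to the right and rows downward; lengths in m; the calibration is good to about 2 mm. A picture is of the moment at which its call begins. There is no depth.
- job_done(): hands the job in, once; it reports no verdict.
The state is a dict: "t": time; "q": joint angles; "qd": joint speeds; "joint_efforts": joint torques, N m; "eef_pos": TCP position; "ee_rot": TCP orientation; "force": force on the tool from outside, world axes, zero at the start; "moment": the same for the moment, N m; "width": finger opening in m.
Only numpy, scipy, OpenCV 4.12 (cv2) and the standard library are available. Lean on these libraries where they do the work, as an engineer would, in place of code of your own. Each camera call takes 0.05 s, during which the arm holds its last target.

## Task

Stand the brass phase plug in the round nest of the aluminium carrier tray and let go of it. Then push the tray, without lifting it off, up the shallow ramp against the sprung rubber stop pad at the top, press it home with about 8 N on the pad (never more than 15 N), and back away so that the tray stays resting against the pad with the plug still upright in its nest. Leave the woofer basket, the gasket ring and the horn flange where they lie.

Things in the scene. Friction and masses are not known exactly. Their poses are not given: they have to be found in the camera images.
- plug_center (a point): Brass phase plug, an upright bullet shape 60 mm tall: a plain cylinder 30 mm in diameter over its lower 40 mm, then rounding to a blunt point. This point is at its centre, 30 mm above its flat foot; z is the plug's own axis. 250 g. It stands upright on the cart top between the robot and the ramp.
- nest (a point): Where the plug's centre lies once it stands in the nest: a point of the tray 30 mm above the nest's floor and 42 mm above the tray's underside. The nest is a low plastic ring on the tray floor, 38 mm inside and 47 mm outside diameter, 7 mm high; the plug just stands loosely in it.
- tray: Aluminium carrier tray on two round-nosed runners, 120 mm long (x, front at +x), 100 mm wide (y), about 0.4 kg. Origin: centre of its underside. Floor top 12 mm up; nest centred 8 mm ahead of the origin; front wall's top 32 mm up; sides open. It starts on the level cart top before the ramp, roughly in line with it, front towards it. Sliding it loaded takes about 3 to 7 N.
- push_plate (a point): Middle of the outer face of the tray's rear wall (the push plate: flat, full width, 4 mm thick, its top 48 mm up). This point is 60 mm behind the tray's origin and 30 mm above its underside; +x is the tray's forward direction.
- deck: The ramp's sloping aluminium deck, fixed, 345 x 134 mm. Origin: middle of the toe (lower edge), on the sliding surface, level with the cart top; x points up the slope (7 degrees, 0.122 rad), y across, z square to the deck. Guide rails 16 mm high and 110 mm apart inside flank it from 20 mm up. The tray stays where it is left on the slope by friction (0.6, varies by a fifth).
- stop_post: Fixed steel stop block at the top of the ramp, 24 mm thick, 70 mm wide, 40 mm high. Origin: on the deck at the middle of the block's face that looks down the slope, 302 mm up from the toe; axes as the deck's. It carries the rubber stop pad on a screw spindle.
- basket: Bystander: blue painted woofer basket, 160 mm in diameter and 66 mm high, origin under its centre. Leave alone.
- gasket: Bystander: grey rubber gasket ring, 90 mm outside diameter, 6 mm thick, origin under its centre. Leave alone.
- flange: Bystander: matte black horn flange, a 110 mm square plate 8 mm thick with a short throat, 32 mm high in all, origin under its centre. Leave alone.
- ramp_mouth (a point): Mid-point of the ramp's splayed mouth, level with the deck surface's line, 38 mm before the toe: here the guide rails' lead-in stands about 150 mm apart, narrowing to 110 mm at 20 mm up the deck. Axes as the deck's.
- pad_out (a point): Centre of the rubber pad's face (28 mm diameter) if its spindle is set fully out: 52 mm before the block's face, 250 mm up from the toe, 18 mm above the deck. The real face is 0 to 28 mm farther up the slope; this setting is not reported and must be felt. The tray's front wall meets the pad, which is sprung, 4 N per mm over 8 mm, and follows the tray back a little when the push ends.

How it is judged:
By the outcome, as a careful person would: the job done as asked, in the order asked, and still so for the second after the job is handed in, with the robot touching nothing.
It also fails if it takes over 70 s, if anything falls off the work surface, if the arm or the gripper's body presses on something with over 40 N, if the wrist force passes 120 N, or if a joint passes its speed limit or range.

## Working session

There is one attempt and no reset: what is moved stays moved. The work goes in short steps, Python scripts to look and compute and a shell command to move; the robot and the scene stay as the last step left them, time stands still between calls to the robot, and variables do not carry over. Pictures are saved under pics/ and viewed, and the job is handed in when it is done.

```bash
mkdir -p pics; ls
python3 - <<'E'
from station import *
import cv2
s=get_state()
for k,v in s.items(): print(k,v)
print(tcp_to_grasp)
for n in ["scene","side","wrist"]:
    f=grab_frame(n); cv2.imwrite(f"pics/{n}0.png",f["pixels"][:,:,::-1]); print(n,f["vfov"],f["cx"],f["cy"],f["k1"]);print(f["extrinsics"])
E
```

```text
pics
t 0.0
q [ 2.88095964e-01  3.59381509e-01  1.10117240e-02 -3.39805920e-04
 -1.22413027e+00 -2.88141174e-01]
qd [ 1.28592017e-03 -5.58030368e-04 -2.51284967e-04  5.28586304e-05
  6.87281032e-04  1.31735879e-03]
joint_efforts [-8.00930356e-04 -5.82726967e+01  2.93058443e+01  6.99745238e+00
  6.93249181e-03 -2.06530804e-04]
eef_pos [ 6.74475332e-01 -4.42204964e-05  2.25607540e-01]
ee_rot [ 0.10282642  1.5690629  -3.03892717]
force [-0.1989207  -0.54386673 -0.98781538]
moment [-0.02606539 -0.04089777 -0.01081527]
width 0.08770547365001759
0.0188
scene 43.02522709702334 323.7176305936833 196.13754336740283 -0.07125129057952546
[[-0.67550974  0.73722665  0.01354475  0.35797065]
 [-0.44739614 -0.42440566  0.78722076  0.2367845 ]
 [ 0.5861086   0.52571542  0.61652252 -1.53299162]
 [ 0.          0.          0.          1.        ]]
side 42.94549080171 317.5907523975387 204.43389598650433 -0.06264137113762741
[[ 0.68315476 -0.73003084 -0.01882942 -0.36020664]
 [ 0.5561824   0.50341426  0.66123765 -0.37830303]
 [-0.47324488 -0.46220024  0.74994015 -0.93981098]
 [ 0.          0.          0.          1.        ]]
wrist 64.01821671214526 324.3194009900383 202.20760087654207 -0.007623446806284051
[[-9.99998721e-01 -3.48451069e-04  1.56101934e-03  6.73271419e-01]
 [-4.36072623e-05 -9.69677834e-01 -2.44386777e-01  3.00803216e-02]
 [ 1.59884268e-03 -2.44386532e-01  9.69676578e-01 -3.88985193e-01]
 [ 0.00000000e+00  0.00000000e+00  0.00000000e+00  1.00000000e+00]]
```

View pics/scene0.png

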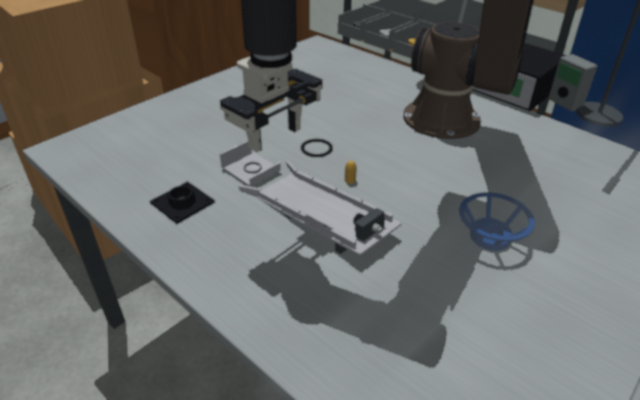

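View pics/side0.png

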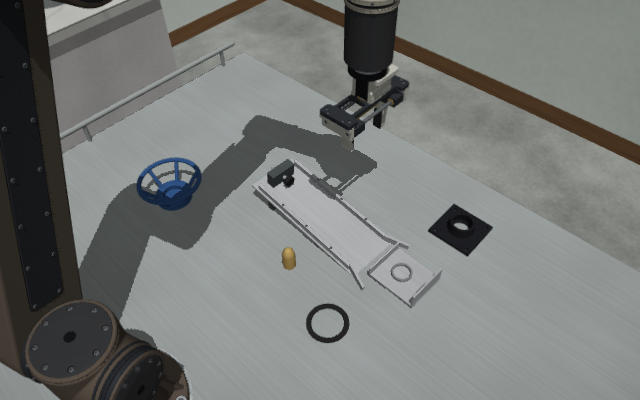

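View pics/wrist0.png

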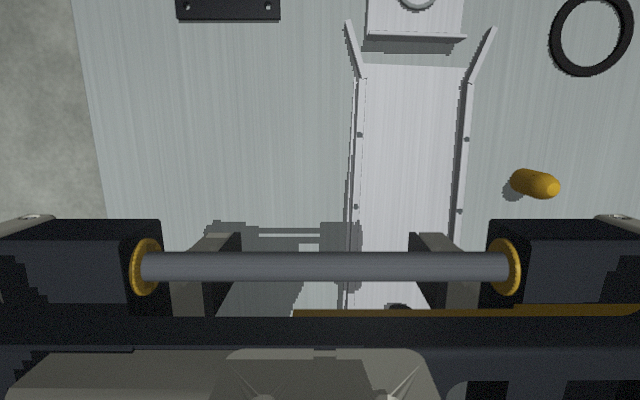

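The side view is the clearest: the plug is at about (289,258), the nest ring at (401,271), and the tray spans about (368–440, 248–305). The deck toe lies between about (362,285) and (405,245), and the stop block is at (281,172). The wrist view sees the ramp, the tray front and the plug at (535,184).

```bash
cat > h.py <<'E'
import numpy as np, cv2
from station import *
def cam(f):
    fl=200/np.tan(np.radians(f["vfov"]/2)); K=np.array([[fl,0,f["cx"]],[0,fl,f["cy"]],[0,0,1.]])
    return K,np.array([f["k1"],0,0,0,0.]),np.array(f["extrinsics"])
F=np.diag([1,-1,-1.])
def ray(f,uv):
    K,d,E=cam(f); n=cv2.undistortPoints(np.array(uv,float).reshape(-1,1,2),K,d).reshape(-1,2)
    dirs=(np.c_[n,np.ones(len(n))]@F)@E[:3,:3]
    return -E[:3,:3].T@E[:3,3], dirs
def onplane(f,uv,z=0,n=(0,0,1),p=None):
    o,d=ray(f,uv); n=np.array(n,float); p=np.array([0,0,z]) if p is None else np.array(p)
    return o+d*(((p-o)@n)/(d@n))[:,None]
def proj(f,P):
    K,d,E=cam(f); c=(np.array(P,float).reshape(-1,3)@E[:3,:3].T+E[:3,3])@F
    return cv2.projectPoints(c,np.zeros(3),np.zeros(3),K,d)[0].reshape(-1,2)
def tri(fs,uvs):
    A=np.zeros((3,3));b=np.zeros(3)
    for f,uv in zip(fs,uvs):
        o,d=ray(f,[uv]); d=d[0]/np.linalg.norm(d[0]); M=np.eye(3)-np.outer(d,d); A+=M;b+=M@o
    return np.linalg.solve(A,b)
def Rot():
    from scipy.spatial.transform import Rotation as R
    return R.from_euler('xyz',get_state()["ee_rot"]).as_matrix()
def crop(f,x0,y0,x1,y1,s,name):
    cv2.imwrite("pics/"+name,cv2.resize(f["pixels"][y0:y1,x0:x1,::-1],None,fx=s,fy=s,interpolation=cv2.INTER_CUBIC))
E
python3 - <<'E'
from h import *
f={n:grab_frame(n) for n in ["scene","side","wrist"]}
for n in f: print(n,"cam at",ray(f[n],[(320,200)])[0])
for n in f:
    h=cv2.cvtColor(f[n]["pixels"],cv2.COLOR_RGB2HSV); m=cv2.inRange(h,(12,120,70),(30,255,255))
    N,l,st,c=cv2.connectedComponentsWithStats(m)
    for i in range(1,N):
        if st[i,4]>60: print(n,st[i],c[i])
crop(f["side"],240,145,450,310,3.8,"side_z.png")
crop(f["scene"],210,135,410,260,4,"scene_z.png")
print(np.round(Rot(),3))
s=f["side"]
print("ring",onplane(s,[(401,271)],0.019)); print("plug base",onplane(s,[(289,267)],0))
print("block",onplane(s,[(281,172)],0.07))
E
```

```text
scene cam at [1.2462487  0.64250451 0.75387355]
side cam at [ 0.01172163 -0.50689967  0.94816771]
wrist cam at [ 0.67400069 -0.0656661   0.38388483]
scene [    0     0   164   245 17924] [67.6852823 73.4453247]
scene [346 162   9  21 171] [350.16959064 172.33918129]
scene [ 93 227  26  30 289] [104.82352941 244.15224913]
side [ 169    0   96   46 1101] [211.15531335  19.90826521]
side [ 395   42  185   85 1357] [480.67354458  80.26897568]
side [579 127  34  18  94] [595.10638298 135.96808511]
side [619 143  21  13  83] [629.84337349 148.75903614]
side [283 248  13  21 225] [288.61333333 258.16      ]
wrist [513 168  47  31 823] [539.42041312 182.40704739]
wrist [129 239  32  57 845] [140.26390533 266.19408284]
wrist [504 240  17  56 304] [514.77960526 270.58881579]
[[-0.001 -0.    -1.   ]
 [-0.    -1.     0.   ]
 [-1.     0.     0.001]]
ring [[ 0.57884632 -0.20153163  0.019     ]]
plug base [[ 4.29959709e-01 -3.00252089e-03 -1.11022302e-16]]
block [[0.58303513 0.17300565 0.07      ]]
```

View pics/side_z.png

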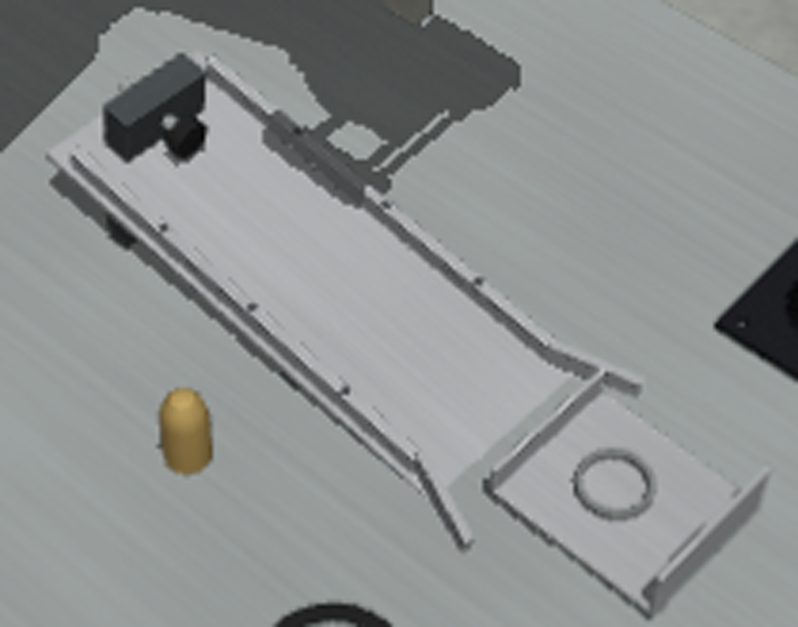

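View pics/scene_z.png

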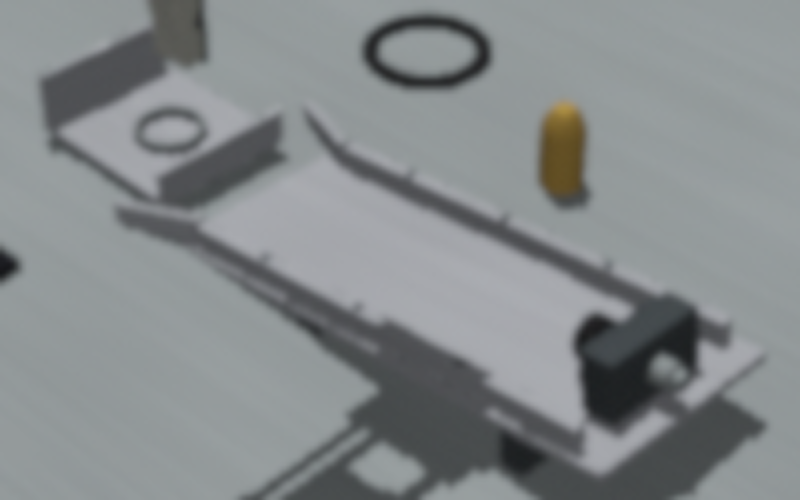

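Run:
```python
from h import *
f=grab_frame("side"); w=grab_frame("wrist"); sc=grab_frame("scene")
Z=lambda p:[(x/3.8+240,y/3.8+145) for x,y in p]
Q=lambda p:[(x/4+210,y/4+135) for x,y in p]
print("ring side",onplane(f,Z([(614,484)]),0.019),"scene",onplane(sc,Q([(171,131)]),0.019))
print("front wall top s",onplane(f,Z([(605,375),(488,482)]),0.032))
print("front wall top c",onplane(sc,Q([(281,114),(160,184)]),0.032))
print("rear wall top s",onplane(f,Z([(768,472),(648,582)]),0.048))
print("rear wall top c",onplane(sc,Q([(153,32),(42,82)]),0.048))
zb=0.016*np.cos(.122)+.02*np.sin(.122)
print("bends s",onplane(f,Z([(417,455),(550,345)]),zb)); print("bends c",onplane(sc,Q([(342,150),(195,222)]),zb))
print("mouth tips s",onplane(f,Z([(467,540),(641,385)]),.016)); print("c",onplane(sc,Q([(308,103),(118,210)]),.016))
print("toe left",onplane(f,Z([(425,490)]),0))
print("deck top far L s",onplane(f,Z([(48,153)]),.345*np.sin(.122)), "c",onplane(sc,Q([(600,472),(765,352)]),.345*np.sin(.122)))
zt=.302*np.sin(.122)+.04*np.cos(.122)
print("block top face-edge s",onplane(f,Z([(128,122),(205,72)]),zt), onplane(sc,Q([(583,352),(670,297)]),zt))
# plug: triangulate centroid; base
print("plug tri",tri([f,sc],[(288.6,258.2),(350.2,172.3)]), tri([f,sc,w],[(288.6,258.2),(350.2,172.3),(539.4,182.4)]))
m=cv2.inRange(cv2.cvtColor(f["pixels"],cv2.COLOR_RGB2HSV),(12,120,70),(30,255,255))
crop(w,320,0,640,240,2.5,"wrist_z.png")
```

```text
ring side [[ 0.57683202 -0.20462375  0.019     ]] scene [[ 0.58528369 -0.19278034  0.019     ]]
front wall top s [[ 0.62709312 -0.15844912  0.032     ]
 [ 0.52215019 -0.1553001   0.032     ]]
front wall top c [[ 0.53712224 -0.14205625  0.032     ]
 [ 0.63816935 -0.14088552  0.032     ]]
rear wall top s [[ 0.6232791  -0.27295572  0.048     ]
 [ 0.52119524 -0.26536806  0.048     ]]
rear wall top c [[ 0.54503889 -0.25339969  0.048     ]
 [ 0.63158441 -0.25923591  0.048     ]]
bends s [[ 0.51657326 -0.10765848  0.01831503]
 [ 0.63208886 -0.11471658  0.01831503]]
bends c [[ 0.52489388 -0.10055256  0.01831503]
 [ 0.63741938 -0.11168755  0.01831503]]
mouth tips s [[ 0.49291859 -0.16523933  0.016     ]
 [ 0.64631773 -0.17286276  0.016     ]]
c [[ 0.50069566 -0.15591682  0.016     ]
 [ 0.65946243 -0.15657705  0.016     ]]
toe left [[ 0.51093379 -0.11938319  0.        ]]
deck top far L s [[0.52196807 0.21368093 0.04198567]] c [[0.65533411 0.21235779 0.04198567]
 [0.52395899 0.21903704 0.04198567]]
block top face-edge s [[0.55490157 0.16865242 0.07645536]
 [0.61979765 0.16439358 0.07645536]] [[0.6227121  0.17190031 0.07645536]
 [0.55736791 0.17714223 0.07645536]]
plug tri [0.43557743 0.00220374 0.02328324] [0.4330033  0.00114299 0.02543545]
```

View pics/wrist_z.png

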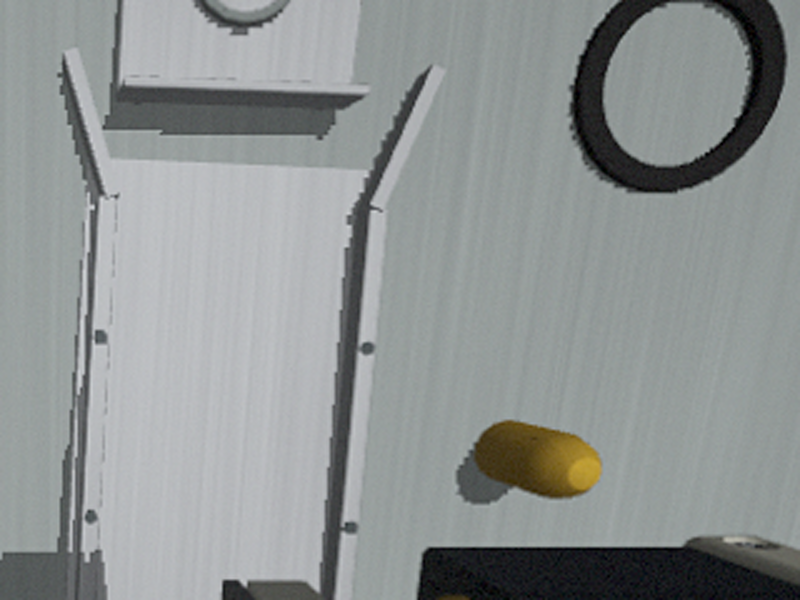

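Run:
```python
from h import *
w=grab_frame("wrist")
print("tip",onplane(w,[(554,189.6)],.058),"foot",onplane(w,[(522.8,180.8)],0))
Z=lambda p:[(x/2.5+320,y/2.5) for x,y in p]
print("front wall top",onplane(w,Z([(122,84),(368,92)]),.032))
print("tray floor sides",onplane(w,Z([(125,10),(361,10)]),.012))
print("toe",onplane(w,Z([(110,157),(370,170)]),0))
print("bends",onplane(w,Z([(108,195),(375,207)]),.0183)); print("tips",onplane(w,Z([(70,52),(438,68)]),.016))
print("holes L,R",onplane(w,Z([(100,337),(367,348)]),.027),onplane(w,Z([(91,516),(350,527)]),.036))
```

```text
tip [[0.43382656 0.00291297 0.058     ]] foot [[0.43145622 0.00415894 0.        ]]
front wall top [[ 0.62935227 -0.15148539  0.032     ]
 [ 0.53003676 -0.14880238  0.032     ]]
tray floor sides [[ 0.62649866 -0.18452126  0.012     ]
 [ 0.52809433 -0.18481623  0.012     ]]
toe [[ 6.29660908e-01 -1.29460308e-01  0.00000000e+00]
 [ 5.12635637e-01 -1.24283323e-01  5.55111512e-17]]
bends [[ 0.63217975 -0.11118967  0.0183    ]
 [ 0.51654645 -0.10654665  0.0183    ]]
tips [[ 0.64937907 -0.16753349  0.016     ]
 [ 0.49505472 -0.16190656  0.016     ]]
holes L,R [[ 0.63494628 -0.05164292  0.027     ]
 [ 0.51738505 -0.04705831  0.027     ]] [[0.63781106 0.02700282 0.036     ]
 [0.52037549 0.03211748 0.036     ]]
```

Three views agree on the plug at x≈0.433, y≈0.003. The ramp axis is about 2.5° off world +y, and the tray sits a few mm to +x of the ramp line. I'll move above the plug first and check.

```bash
python3 -m crank '[[0.02,0,0.06,0,0,0,0.7],[0.06,-0.001,0.12,0,0,0,0.7],[0.09,-0.002,0.18,0,0,0,0.7],[0.12,-0.003,0.235,0,0,0,0.7],[0.12,-0.003,0.242,0,0,0,0.7],[0.12,-0.003,0.242,0,0,0,0.7],[0.12,-0.003,0.242,0,0,0,0.7]]'
python3 - <<'E'
from h import *
for n in ["side","wrist"]:
    f=grab_frame(n); cv2.imwrite(f"pics/{n}1.png",f["pixels"][:,:,::-1])
    if n=="side": crop(f,230,180,390,300,4,"side1z.png")
    print(get_state()["eef_pos"], get_state()["force"])
E
```

```text
t: 1.38
eef_pos: [0.4344, 0.0035, 0.1073]
ee_rot: [-2.887, 1.569, 0.255]
force: [0.3, 0.8, 0.2]
width: 0.0617
[0.43446055 0.00341321 0.10723209] [-0.06791565  0.27274515 -0.09472499]
[0.43428537 0.00331    0.107021  ] [ 0.36911774 -0.22941287  0.70022627]
```

View pics/side1z.png

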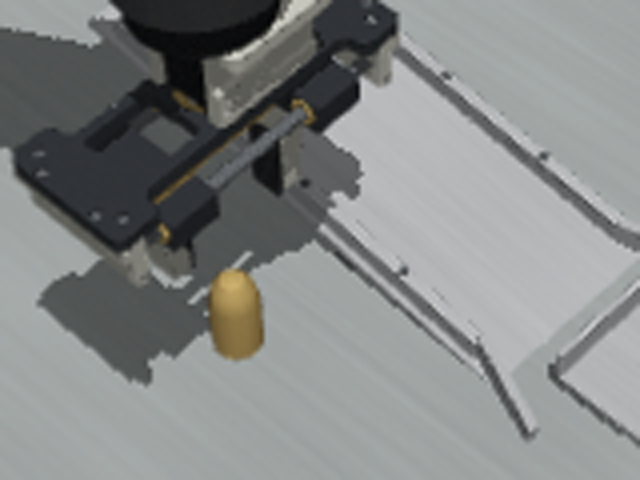

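View pics/wrist1.png

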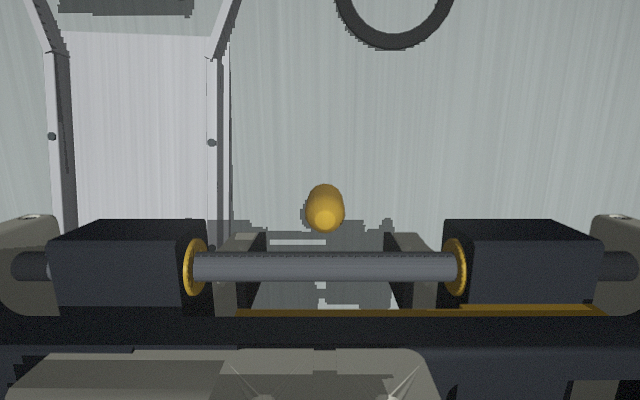

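The plug shows at wrist (325, ~207), with its tip near (324,220), centred between the fingers. I'll check the y position.

Run:
```python
from h import *
w=grab_frame("wrist")
print(onplane(w,[(324,219)],.058))
m=cv2.inRange(cv2.cvtColor(w["pixels"],cv2.COLOR_RGB2HSV),(12,120,60),(30,255,255)); m[235:]=0
N,l,st,c=cv2.connectedComponentsWithStats(m); print(st[1:],c[1:])
i=1+np.argmax(st[1:,4]); x,y,ww,hh,_=st[i]
print("foot far edge",onplane(w,[(x+ww/2,y)],.0))   # -y side edge of silhouette
```

```text
[[0.43362635 0.00152414 0.058     ]]
[[ 305  184   39   49 1477]] [[324.27285037 208.46174678]]
foot far edge [[ 0.43332444 -0.01132929  0.        ]]
```

```bash
python3 -m crank '[[0.04,0,0.001,0,0,0,0.7],[0.075,0,0.001,0,0,0,0.7],[0.093,0,0.001,0,0,0,0.7],[0.093,0,0.001,0,0,0,0.7],[0.093,0,0.001,0,0,0,0.2],[0.093,0,0.001,0,0,0,0.2],[0.093,0,0.001,0,0,0,0.2],[0.093,0,0.001,0,0,0,0.2],[0.093,0,0.001,0,0,0,0.2]]' 20
```

```text
t: 2.65
eef_pos: [0.4327, 0.0033, 0.0141]
ee_rot: [-2.811, 1.569, 0.331]
force: [1.0, 0.4, 7.2]
width: 0.0297
```

Gripped, width 29.7 mm as expected. Now lift and carry to a spot where the wrist camera sees the nest.

```bash
python3 -m crank '[[-0.05,0,0,0,0,0,0.2],[-0.1,0,0,0,0,0,0.2],[-0.12,0.04,-0.04,0,0,0,0.2],[-0.13,0.08,-0.085,0,0,0,0.2],[-0.13,0.11,-0.13,0,0,0,0.2],[-0.13,0.123,-0.147,0,0,0,0.2],[-0.13,0.123,-0.147,0,0,0,0.2],[-0.13,0.123,-0.147,0,0,0,0.2]]'
python3 - <<'E'
from h import *
for n in ["side","wrist"]:
    f=grab_frame(n); cv2.imwrite(f"pics/{n}2.png",f["pixels"][:,:,::-1])
s=get_state(); print(s["eef_pos"],s["force"],s["width"]); print(Rot().round(3))
E
```

```text
t: 3.65
eef_pos: [0.5778, -0.1199, 0.1428]
ee_rot: [-0.117, 1.569, 3.024]
force: [-0.6, 0.5, -2.5]
width: 0.0292
[ 0.57813504 -0.11947261  0.14347916] [ 0.22282329  0.36366022 -2.2120465 ] 0.029571819328268998
[[-0.001  0.001 -1.   ]
 [ 0.    -1.    -0.001]
 [-1.    -0.     0.001]]
```

View pics/side2.png

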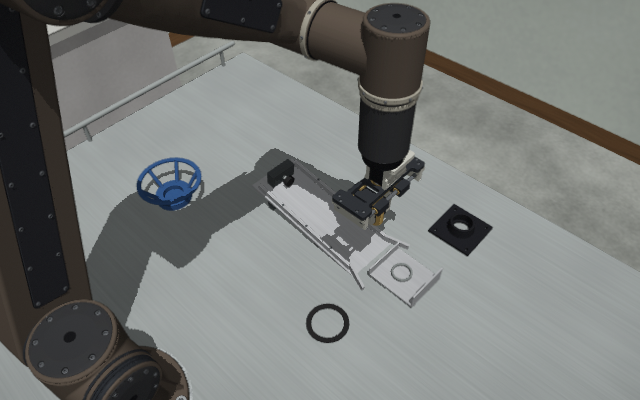

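View pics/wrist2.png

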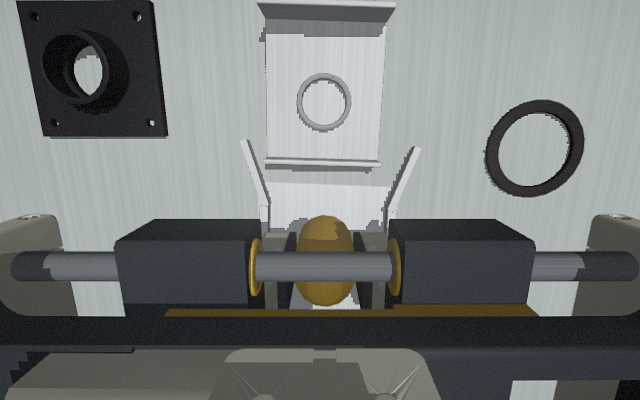

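The wrist view shows the nest ring at about (324,101), the front wall top at (266–380, ~162), the rear wall top at (258–397, ~5), and the mouth lead-ins at (247,142) and (417,149). The plug is held in the jaws.

Run:
```python
from h import *
w=grab_frame("wrist")
crop(w,230,0,430,240,2.5,"w2z.png")
g=cv2.cvtColor(w["pixels"],cv2.COLOR_RGB2GRAY)
e=cv2.adaptiveThreshold(cv2.GaussianBlur(g,(3,3),0),255,cv2.ADAPTIVE_THRESH_MEAN_C,cv2.THRESH_BINARY_INV,31,8)
cs,_=cv2.findContours(e[50:150,280:370],cv2.RETR_LIST,cv2.CHAIN_APPROX_NONE)
for c in cs:
    if len(c)>90:
        el=cv2.fitEllipse(c); uv=(el[0][0]+280,el[0][1]+50)
        print(len(c),el[1],uv,onplane(w,[uv],.019)[0],onplane(w,[uv],.012)[0])
print("front top",onplane(w,[(265,161),(380,165)],.032)); print("rear top",onplane(w,[(259,4),(396,6)],.048))
print("floor front-edge/ sides",onplane(w,[(265,155),(379,158),(266,40),(387,40)],.012))
print("tips",onplane(w,[(247,142),(417,149)],.016))
```

```text
133 (42.14079666137695, 44.11759567260742) (323.2108345031738, 102.6808967590332) [ 0.5781353  -0.20059447  0.019     ] [ 0.57815414 -0.20097683  0.012     ]
167 (55.12162780761719, 58.83641052246094) (323.3751678466797, 102.09359741210938) [ 0.57799672 -0.20106913  0.019     ] [ 0.57801212 -0.20146327  0.012     ]
front top [[ 0.62703089 -0.15292445  0.032     ]
 [ 0.53019607 -0.14963951  0.032     ]]
rear top [[ 0.6235145  -0.26592115  0.048     ]
 [ 0.52646544 -0.26477382  0.048     ]]
floor front-edge/ sides [[ 0.63048259 -0.15591818  0.012     ]
 [ 0.52786626 -0.15332055  0.012     ]
 [ 0.62553535 -0.25067699  0.012     ]
 [ 0.52532715 -0.25079529  0.012     ]]
tips [[ 0.64506319 -0.16767182  0.016     ]
 [ 0.49530094 -0.16173203  0.016     ]]
```

View pics/w2z.png

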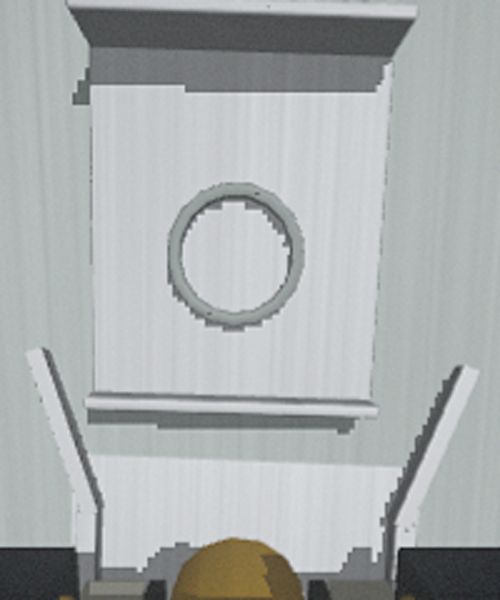

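```bash
python3 -m crank '[[0,0.04,0.0,0,0,0,0.2],[0.01,0.08,0.001,0,0,0,0.2],[0.05,0.0805,0.001,0,0,0,0.2],[0.085,0.0805,0.001,0,0,0,0.2],[0.085,0.0805,0.001,0,0,0,0.2]]'
python3 - <<'E'
from h import *
f=grab_frame("side"); crop(f,330,170,480,320,4,"side3z.png")
f=grab_frame("scene"); crop(f,180,90,330,215,4,"scene3z.png")
s=get_state(); print(s["eef_pos"],s["force"],s["width"])
E
```

```text
t: 4.42
eef_pos: [0.5756, -0.1999, 0.0564]
ee_rot: [-0.105, 1.565, 3.037]
force: [0.2, -0.3, -2.3]
width: 0.0298
[ 0.57857625 -0.20026785  0.05972571] [ 1.2704553  -0.48691496 -1.33819547] 0.02953140653414169
```

View pics/side3z.png

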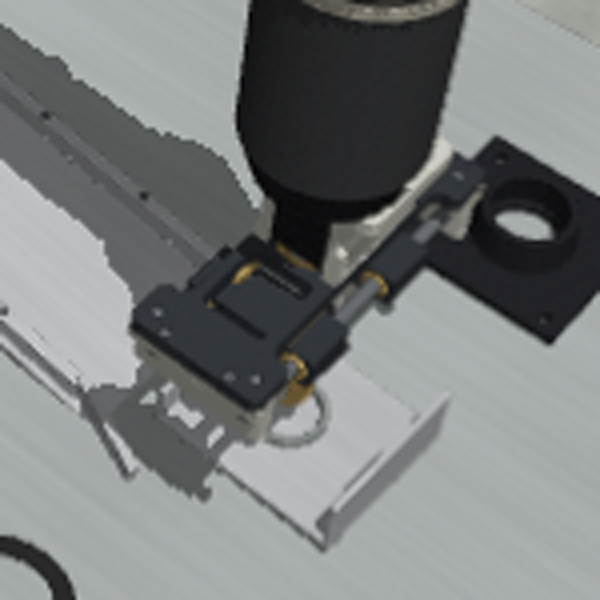

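View pics/scene3z.png

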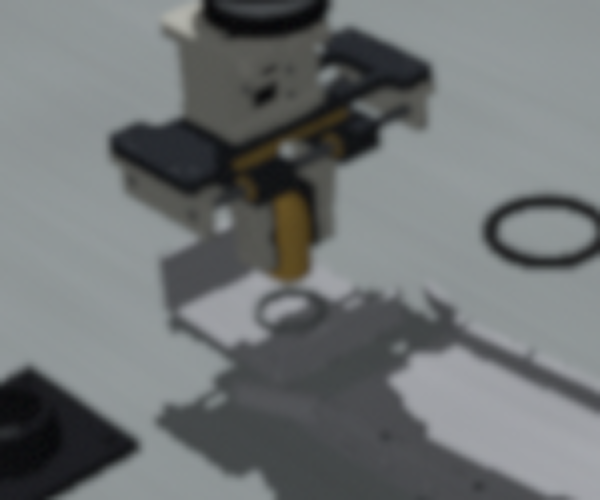

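Run:
```python
from h import *
f=grab_frame("scene")
print(onplane(f,[(253,156.5)],.0457),onplane(f,[(253,168)],.019), get_state()["eef_pos"])
```

```text
[[ 0.57623264 -0.1992925   0.0457    ]] [[ 0.58557831 -0.19148924  0.019     ]] [ 0.57922121 -0.20028737  0.06040232]
```

```bash
python3 -m crank '[[0.014,0,0,0,0,0,0.2],[0.024,0,0,0,0,0,0.2],[0.028,0,0,0,0,0,0.2],[0.03,0,0,0,0,0,0.2],[0.03,0,0,0,0,0,0.2]]'
python3 - <<'E'
from h import *
f=grab_frame("scene"); crop(f,180,90,330,215,4,"scene4z.png")
f=grab_frame("side"); crop(f,330,170,480,320,4,"side4z.png")
s=get_state(); print(s["eef_pos"],s["force"],s["width"])
E
```

```text
t: 5.2
eef_pos: [0.578, -0.2006, 0.0285]
ee_rot: [0.348, 1.571, -2.794]
force: [0.0, 0.5, -2.0]
width: 0.0294
[ 0.57819237 -0.20055182  0.02876071] [ 0.26629799  0.70079868 -2.73125313] 0.029498943432179778
```

View pics/scene4z.png

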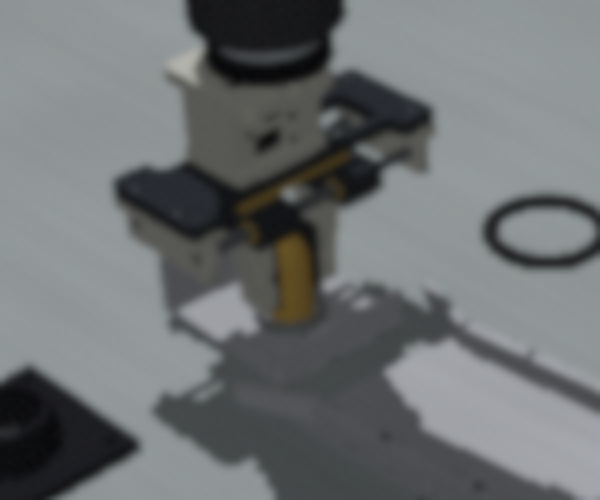

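View pics/side4z.png

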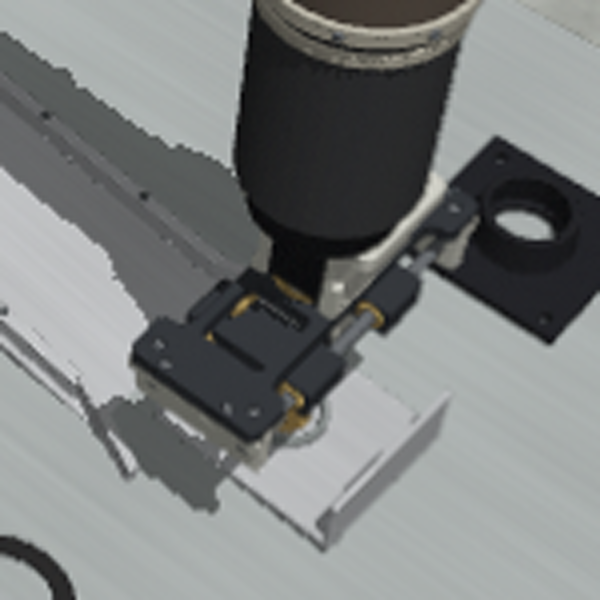

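The scene view shows the foot inside the ring at about (293,318) zoomed, with no contact force yet. I'll lower by feel.

```bash
python3 -m crank '[[0.001,0,0,0,0,0,0.2],[0.002,0,0,0,0,0,0.2],[0.002,0,0,0,0,0,0.2]]'; python3 -m crank '[[0.0005,0,0,0,0,0,0.2],[0.001,0,0,0,0,0,0.2],[0.001,0,0,0,0,0,0.2]]'
```

```text
t: 5.68
eef_pos: [0.5779, -0.2005, 0.0265]
ee_rot: [-0.082, 1.571, 3.06]
force: [-1.0, 0.5, -3.3]
width: 0.0297
t: 6.05
eef_pos: [0.5781, -0.2006, 0.0262]
ee_rot: [2.682, 1.57, -0.459]
force: [-2.0, 0.8, 4.7]
width: 0.0293
```

Contact came at TCP z=0.026, so the plug stands on the nest floor; resting on the ring rim would have been 0.033. Releasing and lifting straight up.

```bash
python3 -m crank '[[0,0,0,0,0,0,0.4],[0,0,0,0,0,0,0.5],[0,0,0,0,0,0,0.6],[0,0,0,0,0,0,0.6],[-0.03,0,0,0,0,0,0.6],[-0.07,0,0,0,0,0,0.6],[-0.11,0,0,0,0,0,0.6],[-0.12,-0.05,0,0,0,0,0.6],[-0.12,-0.08,0,0,0,0,0.6],[-0.12,-0.08,0,0,0,0,0.6]]'
python3 - <<'E'
from h import *
f=grab_frame("scene"); crop(f,180,90,330,215,4,"scene5z.png")
f=grab_frame("wrist"); cv2.imwrite("pics/wrist5.png",f["pixels"][:,:,::-1])
f=grab_frame("side"); crop(f,330,170,480,320,4,"side5z.png")
s=get_state(); print(s["eef_pos"],s["force"],s["width"])
E
```

```text
t: 7.3
eef_pos: [0.5782, -0.1188, 0.146]
ee_rot: [-2.796, 1.57, 0.348]
force: [-0.1, -0.3, -0.5]
width: 0.0526
[ 0.57791469 -0.12080072  0.14545135] [ 0.00201732  0.45366091 -1.14978763] 0.05256349937320125
```

View pics/side5z.png

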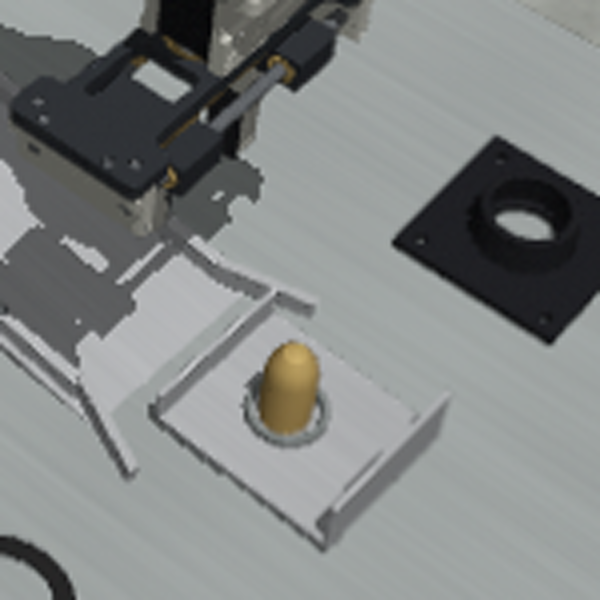

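View pics/wrist5.png

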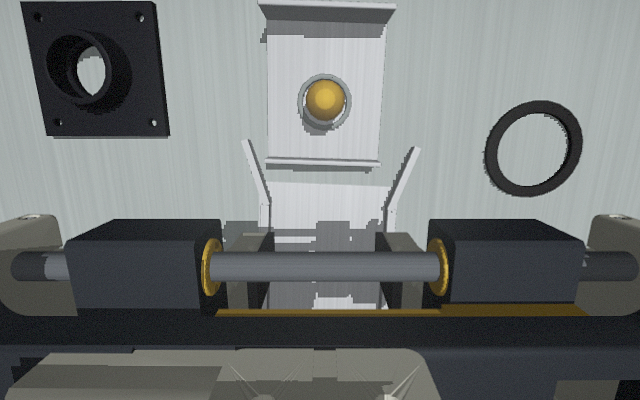

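The plug stands upright in the nest, at wrist (325,100) inside the ring. Next I need the pose behind the push plate: yaw −2.5° to match the ramp, and fingertips leaned ~10° forward so the tips push low on the plate.

```bash
cat > rel.py <<'E'
from h import *
from scipy.spatial.transform import Rotation as R
# commanded orientation R0: tool x=-z, y=-y, z=-x
R0=np.array([[0,0,-1],[0,-1,0],[-1,0,0.]])
def goal(yaw,tilt): return R.from_euler('z',yaw).as_matrix()@R.from_euler('x',tilt).as_matrix()@R0
E
python3 - <<'E'
from rel import *
G=goal(-.044,.17); print("rotvec tool", R.from_matrix(R0.T@G).as_rotvec().round(4))
p=np.array([.578,-.1203,.1455])
print("shift to .576,-.315,.11:",(R0.T@(np.array([.576,-.315,.11])-p)).round(4))
E
```

```text
rotvec tool [ 0.0439  0.0037 -0.17  ]
shift to .576,-.315,.11: [0.0355 0.1947 0.002 ]
```

```bash
python3 -m crank '[[0,0.05,0.001,0,0,0,0],[0,0.1,0.002,0,0,0,0],[0,0.15,0.002,0,0,0,0],[0,0.195,0.002,0,0,0,0],[0.01,0.195,0.002,0.02,0,-0.06,0],[0.035,0.195,0.002,0.044,0.004,-0.17,0],[0.035,0.195,0.002,0.044,0.004,-0.17,0],[0.035,0.195,0.002,0.044,0.004,-0.17,0]]' 20
python3 - <<'E'
from rel import *
s=get_state(); p=s["eef_pos"]; print(p,s["force"],s["moment"],s["width"]); A=Rot(); print(A.round(3))
print("to .576,-.285,.024",(A.T@(np.array([.576,-.285,.024])-p)).round(4))
f=grab_frame("side"); crop(f,330,150,530,300,4,"side6z.png")
E
```

```text
t: 8.45
eef_pos: [0.5756, -0.3166, 0.1104]
ee_rot: [-1.568, 1.402, 1.528]
force: [0.2, 0.9, 0.9]
width: 0.0005
[ 0.57562315 -0.31663279  0.11043446] [0.16314201 0.90077199 0.87852133] [-0.56034587  0.00189345  0.02986324] 0.00046894246561562247
[[ 0.007 -0.045 -0.999]
 [ 0.168 -0.985  0.045]
 [-0.986 -0.168  0.   ]]
to .576,-.285,.024 [ 0.0905 -0.0167  0.001 ]
```

View pics/side6z.png

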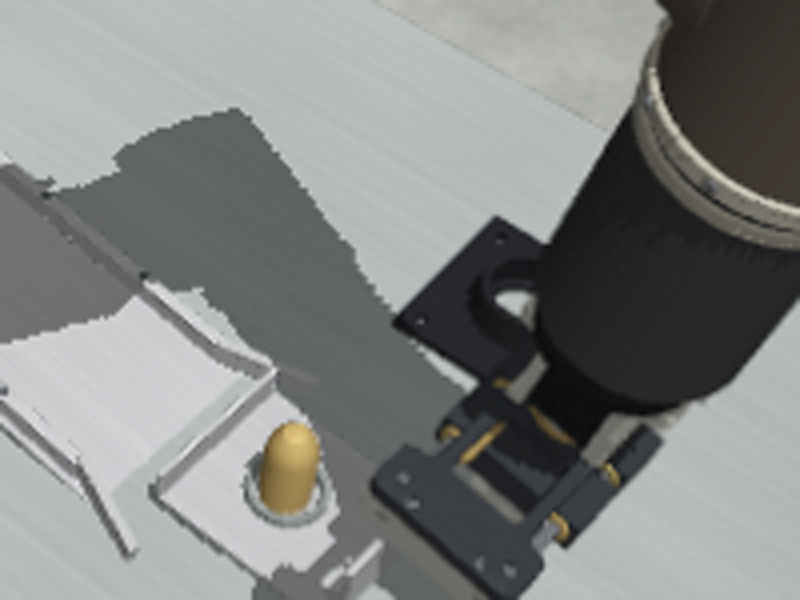

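```bash
python3 -m crank '[[0.04,0.005,0.001,0,0,0,0],[0.075,0.0,0.001,0,0,0,0],[0.089,-0.008,0.001,0,0,0,0],[0.089,-0.009,0.001,0,0,0,0],[0.089,-0.009,0.001,0,0,0,0]]'
python3 - <<'E'
from rel import *
s=get_state(); p=s["eef_pos"]; print(p,s["force"]); A=Rot()
for g in [(.5755,-.280,.024),(.569,-.237,.024)]: print(g,(A.T@(np.array(g)-p)).round(4))
f=grab_frame("side"); crop(f,330,150,530,300,4,"side7z.png")
f=grab_frame("wrist"); cv2.imwrite("pics/wrist7.png",f["pixels"][:,:,::-1])
E
```

```text
t: 9.12
eef_pos: [0.5773, -0.2918, 0.0262]
ee_rot: [-1.587, 1.402, 1.512]
force: [0.5, 0.7, 1.0]
width: 0.0007
[ 0.57733487 -0.2918084   0.02624762] [0.47134333 0.71796433 1.03255091]
(0.5755, -0.28, 0.024) [ 0.0042 -0.0112  0.0023]
(0.569, -0.237, 0.024) [ 0.0113 -0.0533  0.0107]
```

View pics/side7z.png

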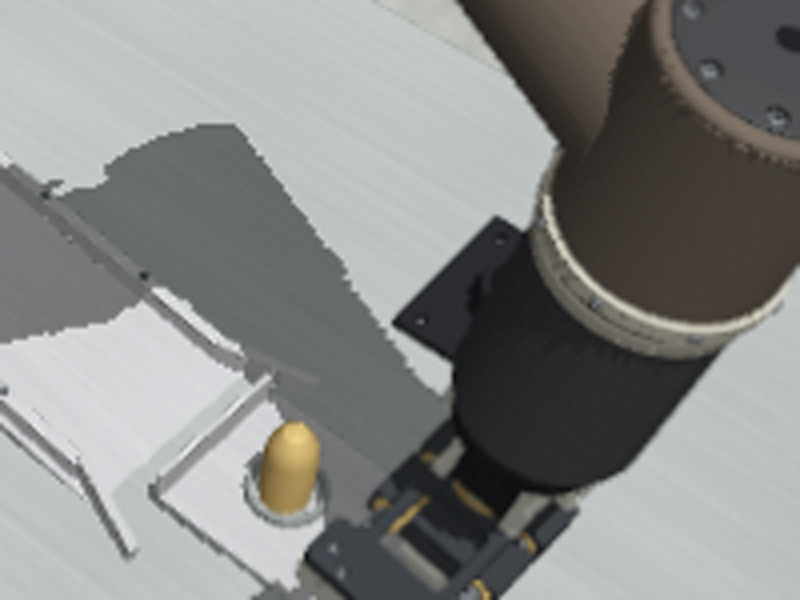

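```bash
python3 -m crank '[[0.001,-0.003,0.0005,0,0,0,0],[0.002,-0.006,0.001,0,0,0,0],[0.003,-0.009,0.0015,0,0,0,0],[0.004,-0.012,0.002,0,0,0,0],[0.0045,-0.014,0.0025,0,0,0,0],[0.005,-0.016,0.003,0,0,0,0],[0.005,-0.018,0.0034,0,0,0,0],[0.0055,-0.02,0.0038,0,0,0,0]]'
python3 - <<'E'
from rel import *
s=get_state(); p=s["eef_pos"]; print(p,s["force"],s["moment"]); A=Rot()
for g in [(.569,-.237,.024)]: print(g,(A.T@(np.array(g)-p)).round(4))
f=grab_frame("side"); crop(f,330,200,480,300,5,"side8z.png")
E
```

```text
t: 10.22
eef_pos: [0.5734, -0.2709, 0.0225]
ee_rot: [-1.575, 1.401, 1.522]
force: [-0.0, -3.7, 1.6]
width: 0.0007
[ 0.5734002  -0.27089063  0.02249657] [-0.02347633 -3.71462813  1.64281672] [-2.02137832 -0.11356281 -0.03323455]
(0.569, -0.237, 0.024) [ 0.0042 -0.0334  0.0059]
```

View pics/side8z.png

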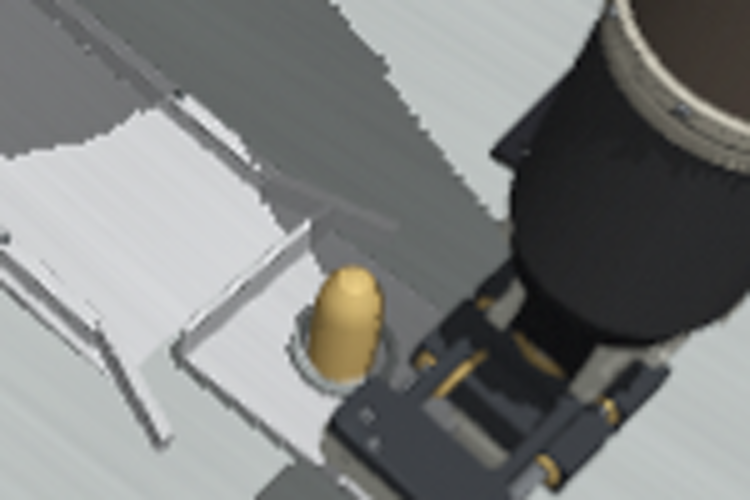

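In contact at 3.7 N, with the plug upright at about (348,325) zoomed. Continuing toward the rail entry with the slight left shift.

```bash
python3 -m crank '[[0.0005,-0.004,0.0007,0,0,0,0],[0.001,-0.008,0.0014,0,0,0,0],[0.0015,-0.012,0.002,0,0,0,0],[0.002,-0.016,0.003,0,0,0,0],[0.0025,-0.02,0.0036,0,0,0,0],[0.003,-0.024,0.0043,0,0,0,0],[0.0035,-0.028,0.005,0,0,0,0],[0.004,-0.032,0.0058,0,0,0,0]]'
python3 - <<'E'
from rel import *
s=get_state(); p=s["eef_pos"]; print(p,s["force"],s["moment"]); A=Rot()
f=grab_frame("side"); crop(f,310,190,470,300,5,"side9z.png")
f=grab_frame("scene"); crop(f,200,130,360,240,5,"scene9z.png")
E
```

```text
t: 11.28
eef_pos: [0.5687, -0.2381, 0.0238]
ee_rot: [-1.571, 1.401, 1.526]
force: [-0.1, -2.5, -2.4]
width: 0.0006
[ 0.56869618 -0.23806936  0.02375126] [-0.1259928  -2.50616758 -2.3678853 ] [-1.80541476 -0.0772399  -0.06938736]
```

View pics/side9z.png

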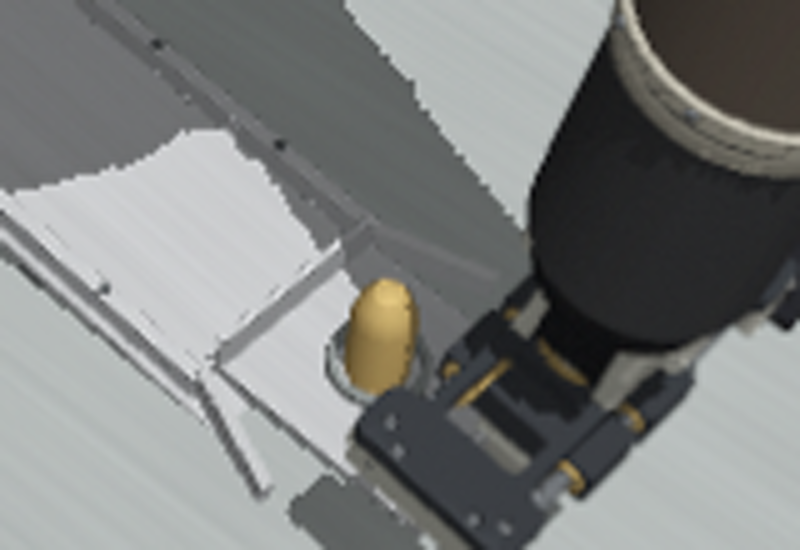

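View pics/scene9z.png

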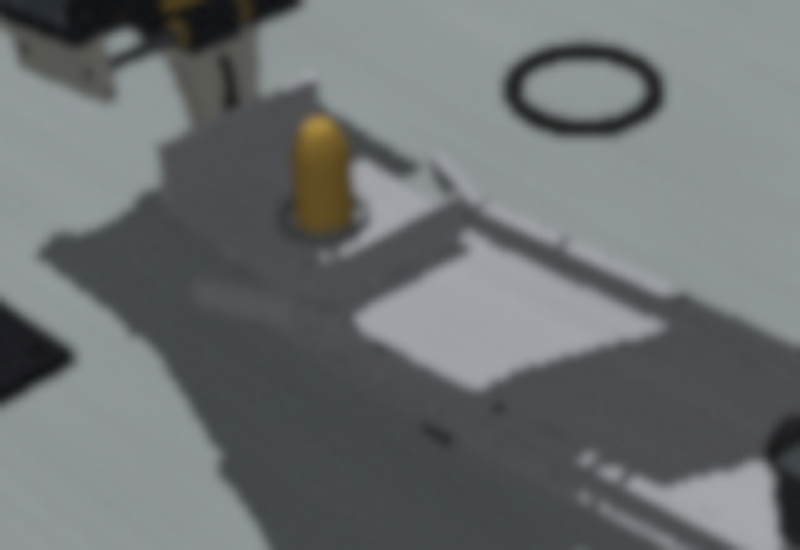

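Run:
```python
from rel import *
p=get_state()["eef_pos"]; A=goal(-.044,.17)
for g in [(.5709,-.188,.024),(.5732,-.136,.0245)]: print(g,(A.T@(np.array(g)-p)).round(4))
```

```text
(0.5709, -0.188, 0.024) [ 0.0083 -0.0489 -0.0001]
(0.5732, -0.136, 0.0245) [ 1.660e-02 -1.003e-01 -1.000e-04]
```

```bash
python3 -m crank '[[0.0007,-0.004,0,0,0,0,0],[0.0014,-0.008,0,0,0,0,0],[0.002,-0.012,0,0,0,0,0],[0.0027,-0.016,0,0,0,0,0],[0.0034,-0.02,0,0,0,0,0],[0.004,-0.024,0,0,0,0,0],[0.0047,-0.028,0,0,0,0,0],[0.0054,-0.032,0,0,0,0,0]]'
python3 - <<'E'
from rel import *
s=get_state(); p=s["eef_pos"]; print(p,s["force"],s["moment"]); A=Rot()
f=grab_frame("side"); crop(f,300,170,460,290,5,"side10z.png")
E
```

```text
t: 12.38
eef_pos: [0.5701, -0.2056, 0.0238]
ee_rot: [-1.571, 1.401, 1.526]
force: [-0.4, -3.4, -1.4]
width: 0.0002
[ 0.57014656 -0.20558314  0.02380002] [-0.4461579  -3.38800627 -1.36914704] [-1.903667    0.0389641   0.01790373]
```

View pics/side10z.png

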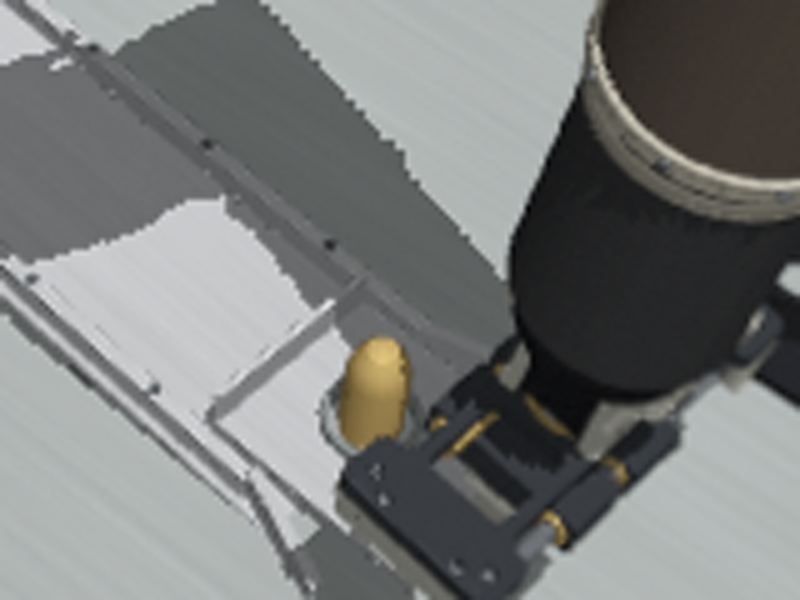

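The tray front has entered cleanly between the rails, with a gap visible on both sides, a 3.4 N push and the plug upright. Continuing.

```bash
python3 -m crank '[[0.0008,-0.005,0,0,0,0,0],[0.0017,-0.01,0,0,0,0,0],[0.0025,-0.015,0,0,0,0,0],[0.0033,-0.02,0,0,0,0,0],[0.0042,-0.025,0,0,0,0,0],[0.005,-0.03,0,0,0,0,0],[0.0058,-0.035,0,0,0,0,0],[0.0066,-0.04,0,0,0,0,0],[0.0075,-0.045,0,0,0,0,0],[0.0083,-0.05,0,0,0,0,0]]'
python3 - <<'E'
from rel import *
s=get_state(); p=s["eef_pos"]; print(p,s["force"],s["moment"]); A=goal(-.044,.17)
f=grab_frame("side"); crop(f,280,150,440,270,5,"side11z.png")
c=lambda y:.5744+.044*(y+.109)
for y,z in [(-.134,.0245),(-.10,.0285),(-.05,.0346),(-.0,.0408)]: print(y,(A.T@(np.array([c(y),y,z])-p)).round(4))
E
```

```text
t: 13.68
eef_pos: [0.5724, -0.1549, 0.0241]
ee_rot: [-1.572, 1.401, 1.526]
force: [-0.3, -3.0, -3.8]
width: 0.0007
[ 0.57243648 -0.15493758  0.02414939] [-0.32400117 -2.95033895 -3.78767723] [-1.76982436  0.03515617  0.09887394]
-0.134 [ 0.0032 -0.0207  0.0001]
-0.1 [ 0.005  -0.0549  0.0001]
-0.05 [ 7.500e-03 -1.053e-01  1.000e-04]
-0.0 [ 9.800e-03 -1.557e-01  1.000e-04]
```

View pics/side11z.png

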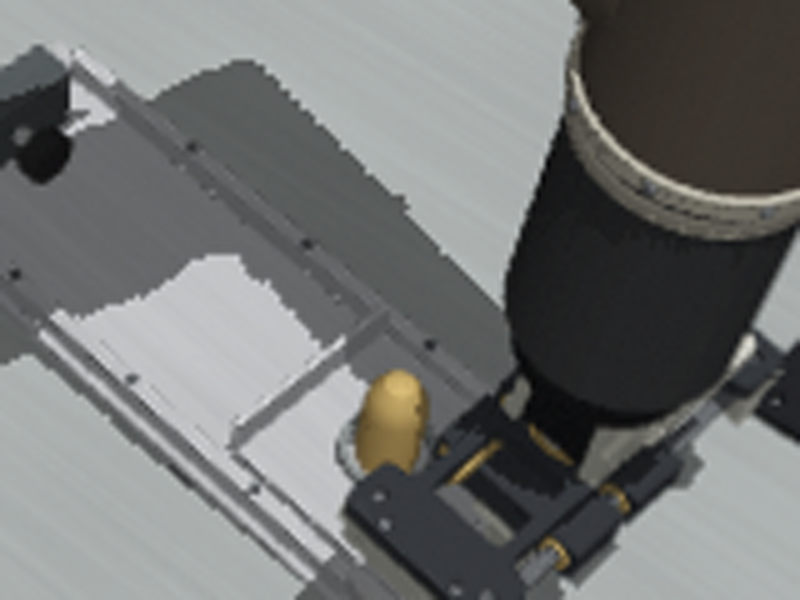

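```bash
python3 - <<'E'
from rel import *
for i in range(3):
    grab_frame("side"); s=get_state(); print(s["t"],s["eef_pos"].round(4) if hasattr(s["eef_pos"],'round') else s["eef_pos"],np.round(s["force"],2),np.round(s["moment"],2))
E
python3 -m crank '[[-0.001,0,0,0,0,0,0],[-0.001,0,0,0,0,0,0]]'
```

```text
13.775 [ 0.5727 -0.1544  0.0244] [0.27 0.97 0.37] [-0.61 -0.01 -0.04]
13.825 [ 0.5727 -0.1547  0.0244] [-0.33  0.09  0.26] [-0.57 -0.01  0.02]
13.875 [ 0.5727 -0.1548  0.0244] [1.17 0.26 0.02] [-0.55  0.03  0.  ]
t: 14.12
eef_pos: [0.5726, -0.1555, 0.0254]
ee_rot: [-1.575, 1.401, 1.523]
force: [0.5, 0.7, 0.8]
width: 0.0004
```

```bash
python3 -m crank '[[0.0005,-0.004,0,0,0,0,0],[0.001,-0.008,0,0,0,0,0],[0.0016,-0.012,0,0,0,0,0],[0.0022,-0.016,0,0,0,0,0],[0.0028,-0.02,0,0,0,0,0],[0.0034,-0.024,0,0,0,0,0]]'
python3 -m crank '[[0.0005,-0.004,0,0,0,0,0],[0.001,-0.008,0,0,0,0,0],[0.0015,-0.012,0,0,0,0,0],[0.0019,-0.016,0,0,0,0,0],[0.002,-0.02,0,0,0,0,0],[0.0022,-0.024,0,0,0,0,0],[0.0024,-0.028,0,0,0,0,0]]'
python3 - <<'E'
from rel import *
s=get_state(); p=s["eef_pos"]; print(p,s["force"],s["moment"]); A=goal(-.044,.17)
f=grab_frame("side"); crop(f,260,140,420,260,5,"side12z.png")
c=lambda y:.5744+.044*(y+.109)
for y in [-.10,-.05,-.0]: print(y,(A.T@(np.array([c(y),y,.023+.1228*(y+.1165)])-p)).round(4))
E
```

```text
t: 14.88
eef_pos: [0.5742, -0.1318, 0.0267]
ee_rot: [-1.581, 1.402, 1.517]
force: [-0.2, -6.8, 3.9]
width: 0.0003
t: 15.75
eef_pos: [0.5754, -0.1037, 0.029]
ee_rot: [-1.58, 1.402, 1.518]
force: [-0.1, -7.2, 3.2]
width: 0.0006
[ 0.57535032 -0.10370719  0.02896107] [-0.1250822  -7.20962725  3.22421406] [-2.67978858  0.10005378  0.01501366]
-0.1 [ 0.0045 -0.003   0.0007]
-0.05 [ 0.0069 -0.0533  0.0007]
-0.0 [ 0.0093 -0.1037  0.0007]
```

View pics/side12z.png

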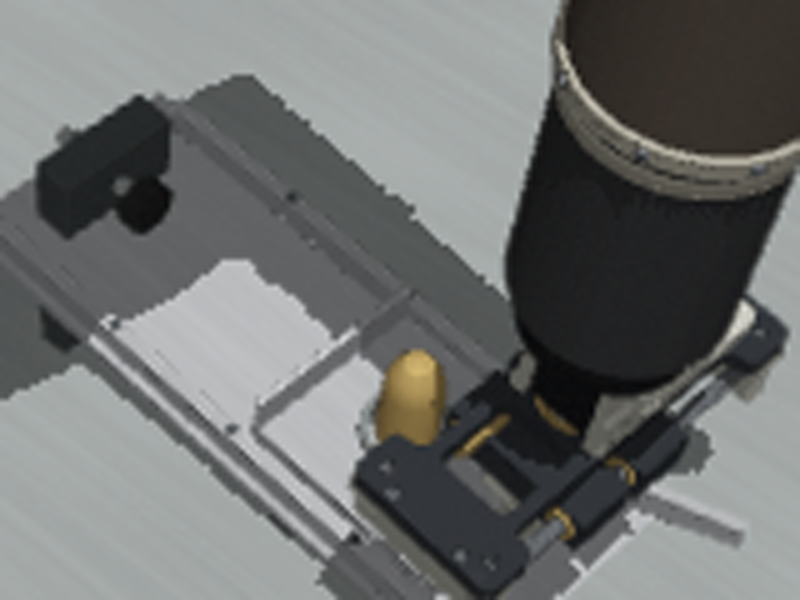

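```bash
python3 -m crank '[[0.0002,-0.004,0,0,0,0,0],[0.0004,-0.008,0,0,0,0,0],[0.0006,-0.012,0,0,0,0,0],[0.0008,-0.016,0,0,0,0,0],[0.001,-0.02,0,0,0,0,0],[0.0012,-0.024,0,0,0,0,0],[0.0014,-0.028,0,0,0,0,0],[0.0016,-0.032,0,0,0,0,0],[0.0018,-0.036,0,0,0,0,0],[0.002,-0.04,0,0,0,0,0]]'
python3 -m crank '[[0.0002,-0.004,0,0,0,0,0],[0.0004,-0.008,0,0,0,0,0],[0.0006,-0.012,0,0,0,0,0],[0.0008,-0.016,0,0,0,0,0],[0.001,-0.02,0,0,0,0,0],[0.0012,-0.024,0,0,0,0,0],[0.0014,-0.028,0,0,0,0,0],[0.0016,-0.032,0,0,0,0,0],[0.0017,-0.034,0,0,0,0,0]]'
python3 - <<'E'
from rel import *
s=get_state(); p=s["eef_pos"]; print(p,s["force"],s["moment"]); A=goal(-.044,.17)
f=grab_frame("side"); crop(f,230,130,390,250,5,"side13z.png")
f=grab_frame("scene"); crop(f,260,140,420,250,5,"scene13z.png")
c=lambda y:.5744+.044*(y+.109)
for y in [-.02,-.0]: print(y,(A.T@(np.array([c(y),y,.025+.1228*(y+.1165)])-p)).round(4))
E
```

```text
t: 17.05
eef_pos: [0.5769, -0.064, 0.0337]
ee_rot: [-1.578, 1.402, 1.52]
force: [-0.6, -6.8, 3.6]
width: 0.0009
t: 18.18
eef_pos: [0.5783, -0.0301, 0.0377]
ee_rot: [-1.577, 1.401, 1.521]
force: [0.3, -6.9, 3.6]
width: 0.0007
[ 0.57830048 -0.03012877  0.03774277] [ 0.3246348  -6.9377522   3.56300956] [-2.81911502  0.15823513 -0.03275277]
-0.02 [ 0.0026 -0.0098  0.0004]
-0.0 [ 0.0036 -0.03    0.0004]
```

View pics/side13z.png

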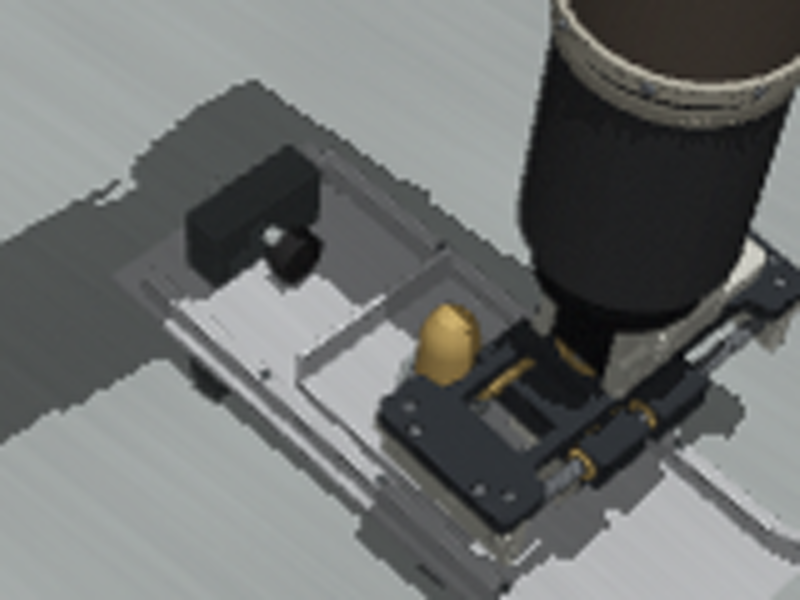

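View pics/scene13z.png

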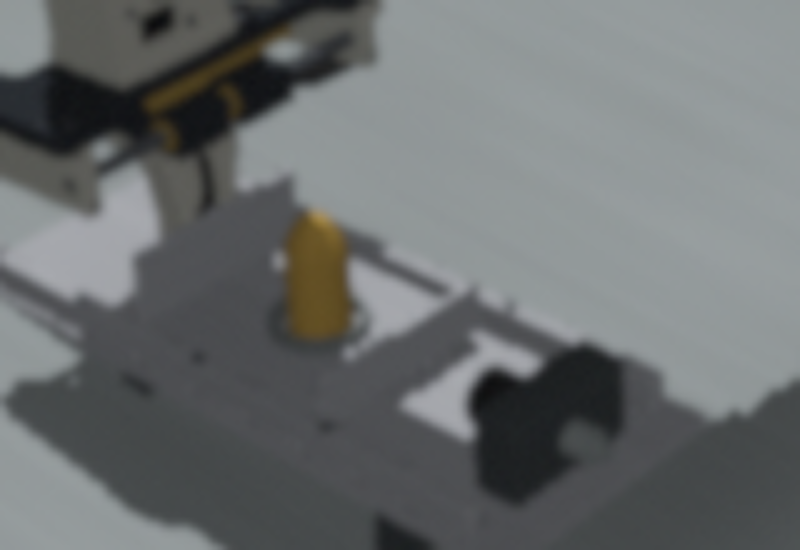

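Run:
```python
from rel import *
f=grab_frame("side"); sc=grab_frame("scene")
u=np.array([.0437*.9925,.9915,.1219]); u/=np.linalg.norm(u)
v=np.cross([0,0,1],u); v/=np.linalg.norm(v); n=np.cross(u,v); 
toe=np.array([.5736,-.1268,0])
def up(fr,uv,h): return (onplane(fr,[uv],n=n,p=toe+h*n)[0]-toe)@u
S=lambda x,y:(x/5+230,y/5+130); C=lambda x,y:(x/5+260,y/5+140)
print("side: pad",up(f,S(299,256),.018),"front wall top ends",up(f,S(302,362),.032),up(f,S(448,252),.032),"block top edge",up(f,S(212,285-60),.04),up(f,S(212,285),0.0))
print("scene: pad",up(sc,C(484,405),.018),"front wall",up(sc,C(475,290),.032))
print("expected front (tcp)",(get_state()["eef_pos"][1]+.0095+.119+.1268)/.9915)
```

```text
side: pad 0.2793680108656675 front wall top ends 0.2231910796475262 0.22536626832172127 block top edge 0.30844647687904364 0.3045517161996002
scene: pad 0.28455751529905254 front wall 0.2370300549165903
expected front (tcp) 0.2273056431711841
```

```bash
python3 -m crank '[[0.0001,-0.003,0,0,0,0,0],[0.0003,-0.006,0,0,0,0,0],[0.0004,-0.009,0,0,0,0,0],[0.0006,-0.012,0,0,0,0,0],[0.0007,-0.015,0,0,0,0,0]]'
python3 -m crank '[[0.0001,-0.002,0,0,0,0,0],[0.0002,-0.004,0,0,0,0,0],[0.0003,-0.006,0,0,0,0,0],[0.0004,-0.008,0,0,0,0,0],[0.0005,-0.01,0,0,0,0,0],[0.0006,-0.012,0,0,0,0,0]]'
python3 - <<'E'
from rel import *
s=get_state(); p=s["eef_pos"]; print(p,s["force"],s["moment"])
f=grab_frame("side"); crop(f,230,130,390,250,5,"side14z.png")
f=grab_frame("scene"); crop(f,260,140,420,250,5,"scene14z.png")
E
```

```text
t: 19.0
eef_pos: [0.5787, -0.0153, 0.0394]
ee_rot: [-1.574, 1.401, 1.524]
force: [0.0, -6.0, 2.1]
width: 0.0005
t: 19.75
eef_pos: [0.5792, -0.0034, 0.0408]
ee_rot: [-1.573, 1.401, 1.524]
force: [-1.1, -5.8, 3.5]
width: 0.0003
[ 0.57919581 -0.00344073  0.04080471] [-1.1258097  -5.82781239  3.49250545] [-2.73571033  0.16560907  0.10294339]
```

View pics/side14z.png

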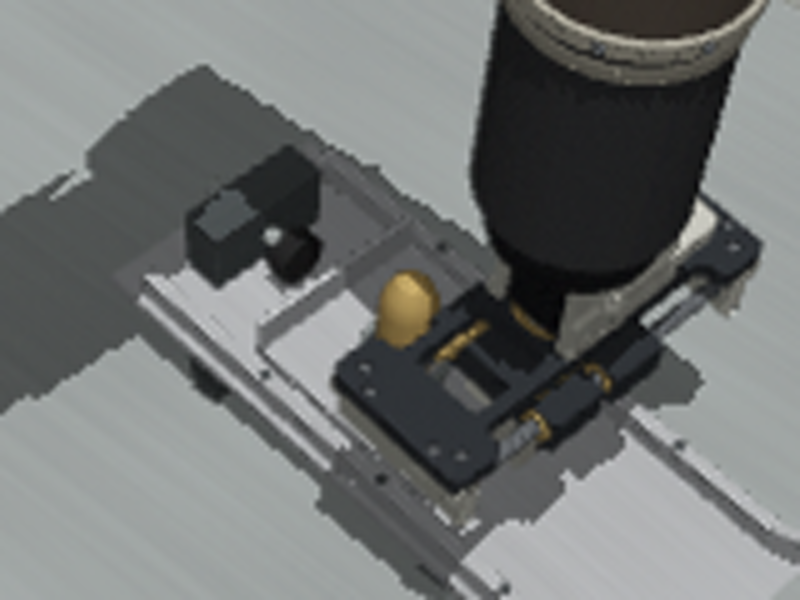

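View pics/scene14z.png

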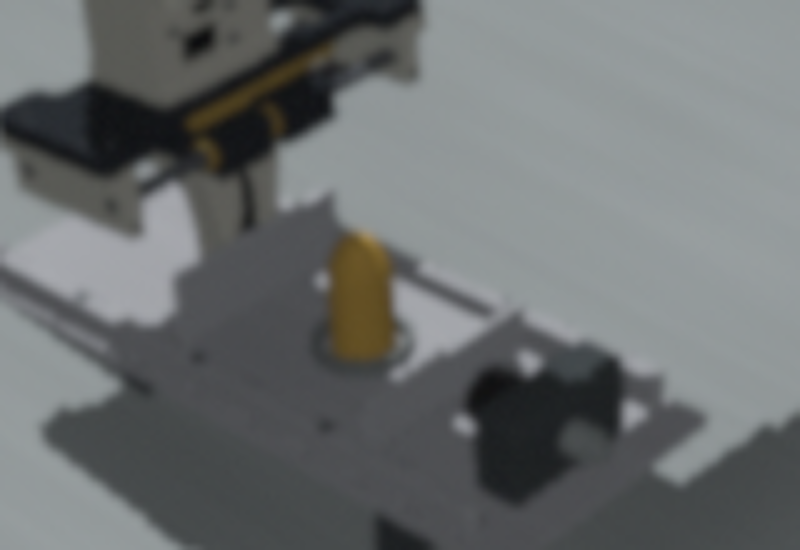

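Still a visible gap to the pad: the wall top's centre is around (335,275), the pad at (300,255). Slow approach now, for a slow-speed baseline of the sliding force.

```bash
python3 -m crank '[[0,-0.001,0,0,0,0,0],[0.0001,-0.002,0,0,0,0,0],[0.0001,-0.003,0,0,0,0,0],[0.0002,-0.004,0,0,0,0,0]]'; python3 -m crank '[[0,-0.0005,0,0,0,0,0],[0,-0.001,0,0,0,0,0],[0.0001,-0.0015,0,0,0,0,0],[0.0001,-0.002,0,0,0,0,0]]'
```

```text
t: 20.35
eef_pos: [0.5793, 0.0005, 0.0412]
ee_rot: [-1.573, 1.401, 1.525]
force: [-0.9, -6.6, 2.8]
width: 0.0007
t: 20.85
eef_pos: [0.5794, 0.0025, 0.0415]
ee_rot: [-1.573, 1.401, 1.525]
force: [-0.5, -6.9, 2.3]
width: 0.0004
```

```bash
python3 -m crank '[[0,-0.0005,0,0,0,0,0],[0,-0.001,0,0,0,0,0],[0.0001,-0.0015,0,0,0,0,0],[0.0001,-0.002,0,0,0,0,0]]'
```

```text
t: 21.35
eef_pos: [0.5795, 0.0045, 0.0417]
ee_rot: [-1.573, 1.401, 1.525]
force: [-1.6, -6.4, 4.1]
width: 0.0003
```

```bash
python3 -m crank '[[0,-0.0005,0,0,0,0,0],[0,-0.001,0,0,0,0,0],[0.0001,-0.0015,0,0,0,0,0],[0.0001,-0.002,0,0,0,0,0]]'
python3 - <<'E'
from h import *
f=grab_frame("side"); crop(f,250,140,350,215,8,"side15z.png")
E
```

```text
t: 21.85
eef_pos: [0.5796, 0.0065, 0.042]
ee_rot: [-1.573, 1.401, 1.525]
force: [-1.7, -5.7, 2.4]
width: 0.0008
```

View pics/side15z.png

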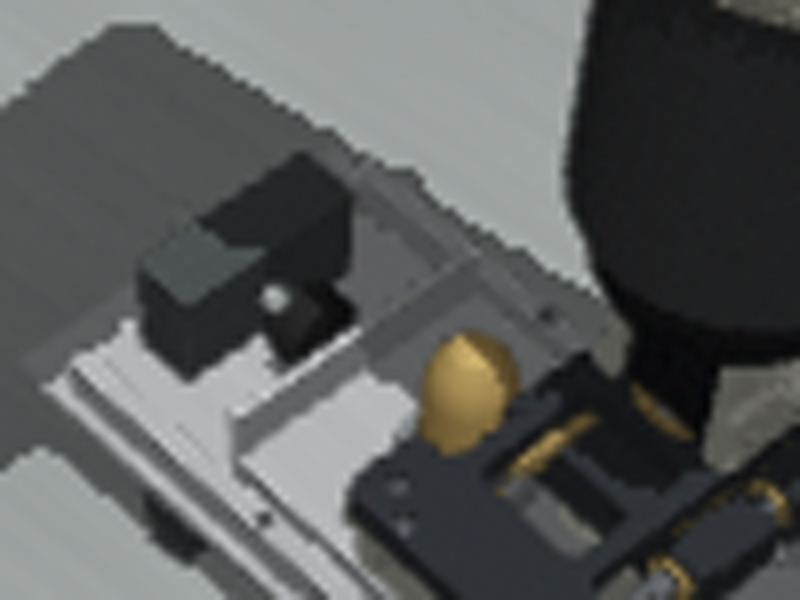

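Gap is now small, the wall top just overlapping the pad's lower edge at (310,355). I'll continue in 2 mm calls.

```bash
python3 -m crank '[[0,-0.0005,0,0,0,0,0],[0,-0.001,0,0,0,0,0],[0.0001,-0.0015,0,0,0,0,0],[0.0001,-0.002,0,0,0,0,0]]'
```

```text
t: 22.4
eef_pos: [0.5796, 0.0084, 0.0422]
ee_rot: [-1.573, 1.401, 1.525]
force: [-0.1, -6.7, 3.9]
width: 0.0007
```

```bash
python3 -m crank '[[0,-0.0005,0,0,0,0,0],[0,-0.001,0,0,0,0,0],[0.0001,-0.0015,0,0,0,0,0]]'
```

```text
t: 22.78
eef_pos: [0.5797, 0.0099, 0.0424]
ee_rot: [-1.573, 1.401, 1.525]
force: [-0.4, -6.8, 3.4]
width: 0.0007
```

```bash
python3 -c "
from h import *
print(np.round(get_state()['force'],1))"
```

```text
[-0.4 -6.8  3.4]
```

```bash
python3 -m crank '[[0,-0.0005,0,0,0,0,0],[0,-0.001,0,0,0,0,0],[0.0001,-0.0015,0,0,0,0,0]]'
```

```text
t: 23.15
eef_pos: [0.5798, 0.0114, 0.0426]
ee_rot: [-1.573, 1.401, 1.525]
force: [-1.4, -7.0, 3.4]
width: 0.0002
```

```bash
python3 -m crank '[[0,-0.0005,0,0,0,0,0],[0,-0.001,0,0,0,0,0],[0.0001,-0.0015,0,0,0,0,0]]'
```

```text
t: 23.52
eef_pos: [0.5799, 0.0129, 0.0428]
ee_rot: [-1.573, 1.401, 1.525]
force: [-0.6, -7.3, 3.6]
width: 0.0003
```

```bash
python3 -m crank '[[0,-0.0005,0,0,0,0,0],[0,-0.001,0,0,0,0,0],[0.0001,-0.0015,0,0,0,0,0]]'
```

```text
t: 23.9
eef_pos: [0.5799, 0.0143, 0.0429]
ee_rot: [-1.573, 1.402, 1.525]
force: [-0.6, -7.6, 3.1]
width: 0.0003
```

```bash
python3 -m crank '[[0,-0.0005,0,0,0,0,0],[0,-0.001,0,0,0,0,0]]'
```

```text
t: 24.15
eef_pos: [0.5799, 0.0154, 0.043]
ee_rot: [-1.573, 1.401, 1.525]
force: [0.5, -7.1, 3.6]
width: 0.0002
```

```bash
python3 -m crank '[[0,-0.0005,0,0,0,0,0],[0,-0.001,0,0,0,0,0],[0.0001,-0.0015,0,0,0,0,0]]'
```

```text
t: 24.52
eef_pos: [0.58, 0.0165, 0.0432]
ee_rot: [-1.572, 1.402, 1.526]
force: [-0.1, -8.7, 4.3]
width: 0.0006
```

```bash
python3 -m crank '[[0,-0.0005,0,0,0,0,0],[0,-0.001,0,0,0,0,0]]'
python3 - <<'E'
from h import *
f=grab_frame("scene"); crop(f,310,160,400,240,8,"scene16z.png")
f=grab_frame("side"); crop(f,250,140,350,215,8,"side16z.png")
print(get_state()["force"])
E
```

```text
t: 24.78
eef_pos: [0.58, 0.0171, 0.0433]
ee_rot: [-1.572, 1.402, 1.526]
force: [0.5, -10.7, 4.3]
width: 0.0002
[ -0.52730655 -11.23400651   3.55748338]
```

View pics/scene16z.png

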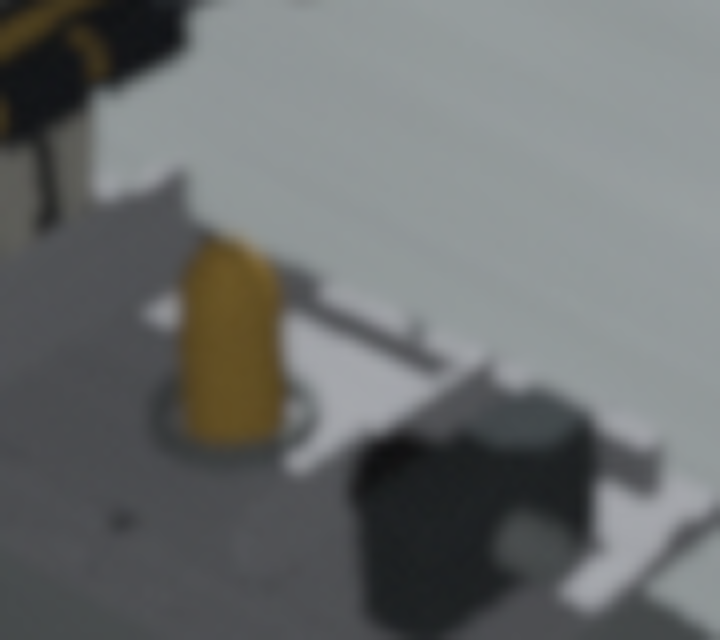

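View pics/side16z.png

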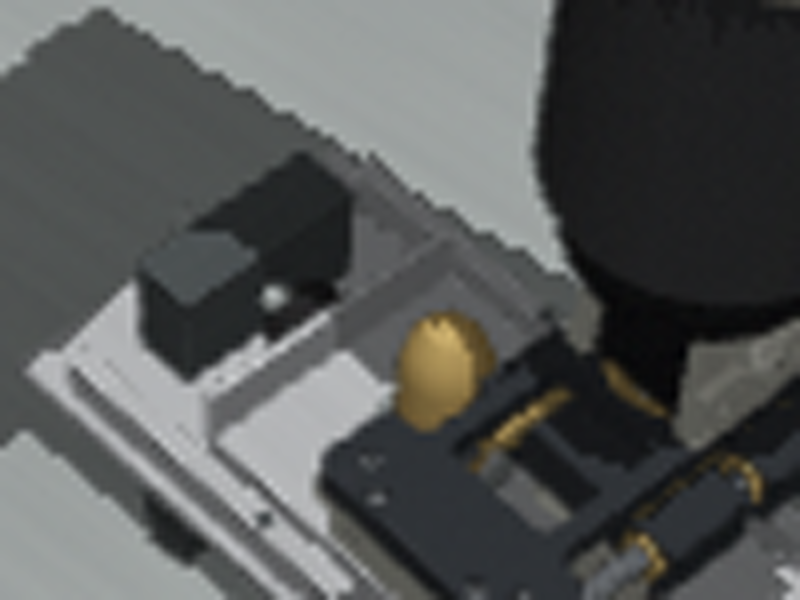

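Pad contact: force rose from a ~6.9 N sliding baseline to ~11 N, so about 4 N on the pad. I'm aiming for ~15 N total.

```bash
python3 -m crank '[[0,-0.0003,0,0,0,0,0],[0,-0.0006,0,0,0,0,0],[0,-0.0009,0,0,0,0,0],[0,-0.0009,0,0,0,0,0]]'
```

```text
t: 25.38
eef_pos: [0.58, 0.0176, 0.0434]
ee_rot: [-1.571, 1.403, 1.527]
force: [0.3, -12.7, 2.2]
width: 0.0004
```

Run:
```python
from h import *
for i in range(3):
    grab_frame("wrist"); s=get_state(); print(s["t"],np.round(s["eef_pos"],4),np.round(s["force"],2))
```

```text
25.425 [0.5799 0.0176 0.0433] [  0.6  -12.85   3.42]
25.475 [0.5799 0.0176 0.0433] [  1.33 -11.86   2.44]
25.525 [0.5799 0.0176 0.0434] [  1.1  -12.46   3.16]
```

```bash
python3 -m crank '[[0,-0.0003,0,0,0,0,0],[0,-0.0006,0,0,0,0,0],[0,-0.001,0,0,0,0,0],[0,-0.001,0,0,0,0,0]]'
python3 - <<'E'
from h import *
for i in range(3):
    grab_frame("wrist"); s=get_state(); print(s["t"],np.round(s["eef_pos"],4),np.round(s["force"],2))
E
```

```text
t: 26.02
eef_pos: [0.5798, 0.0182, 0.0434]
ee_rot: [-1.568, 1.403, 1.529]
force: [0.2, -14.4, 1.7]
width: 0.0
26.075 [0.5798 0.0182 0.0434] [ -1.46 -13.37   2.85]
26.125 [0.5798 0.0182 0.0434] [  0.04 -14.     1.91]
26.175 [0.5799 0.0182 0.0434] [  0.05 -13.66   2.43]
```

Estimated pad force is about 7–8.4 N, from both the force rise and ~2.1 mm of compression at 4 N/mm. Backing off gently.

```bash
python3 -m crank '[[0,0.0005,0,0,0,0,0],[0,0.001,0,0,0,0,0],[0,0.0015,0,0,0,0,0],[0,0.002,0,0,0,0,0],[0,0.0025,0,0,0,0,0],[0,0.003,0,0,0,0,0],[0,0.004,0,0,0,0,0],[0,0.005,0,0,0,0,0],[-0.001,0.007,0,0,0,0,0],[-0.001,0.01,0,0,0,0,0]]'
python3 -m crank '[[-0.001,0.005,0,0,0,0,0],[-0.002,0.015,0,0,0,0,0],[-0.003,0.03,0,0,0,0,0],[-0.005,0.05,0,0,0,0,0],[-0.02,0.07,0,0,0,0,0],[-0.05,0.09,0,0,0,0,0],[-0.08,0.1,0,0,0,0,0],[-0.08,0.1,0,0,0,0,0]]'
python3 - <<'E'
from h import *
f=grab_frame("scene"); crop(f,290,150,410,240,6,"scene17z.png"); cv2.imwrite("pics/scene17.png",f["pixels"][:,:,::-1])
f=grab_frame("side"); crop(f,250,130,370,220,6,"side17z.png"); cv2.imwrite("pics/side17.png",f["pixels"][:,:,::-1])
s=get_state(); print(s["t"],s["eef_pos"],np.round(s["force"],2))
E
```

```text
t: 27.42
eef_pos: [0.5798, 0.0103, 0.0426]
ee_rot: [-1.572, 1.401, 1.525]
force: [0.7, 0.9, -0.8]
width: 0.0007
t: 28.42
eef_pos: [0.576, -0.1041, 0.1067]
ee_rot: [-1.596, 1.401, 1.499]
force: [0.2, 0.2, -1.1]
width: 0.0005
28.525 [ 0.57448154 -0.10271262  0.10440052] [ 0.37  1.98 -0.75]
```

View pics/side17z.png

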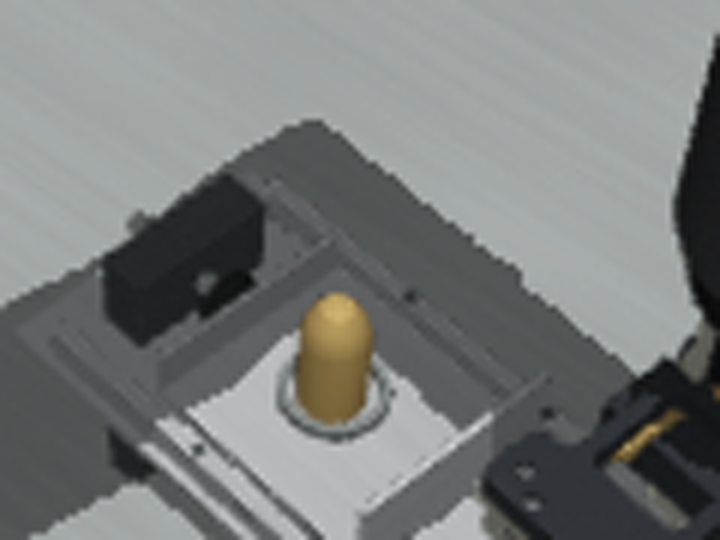

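View pics/scene17z.png

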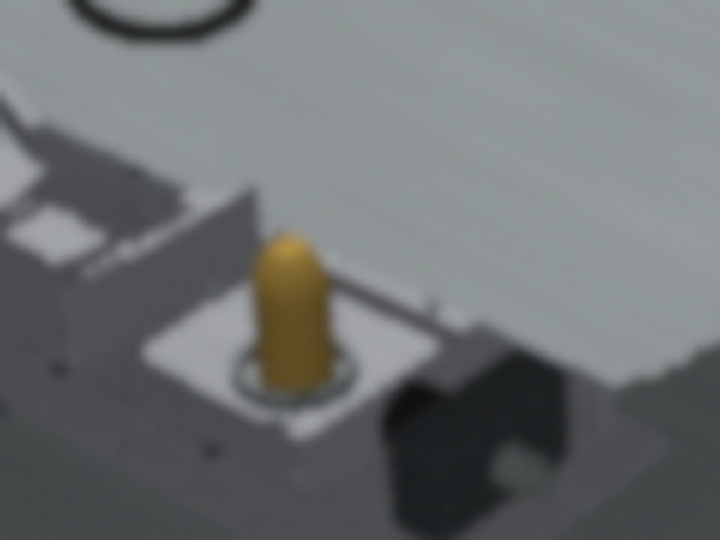

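View pics/side17.png

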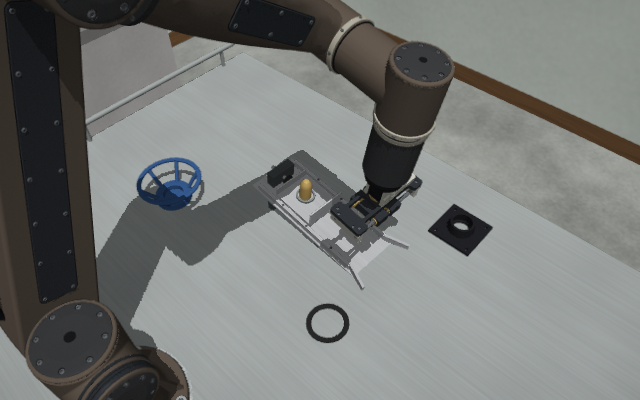

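The plug stands upright in its nest, side zoom (335,355), and the front wall is against the pad. The basket, gasket and flange are in the same pixels as at the start. One settle check, then I'll hand in.

```bash
python3 -m crank '[[0,0,0,0,0,0,0],[0,0,0,0,0,0,0],[0,0,0,0,0,0,0],[0,0,0,0,0,0,0],[0,0,0,0,0,0,0],[0,0,0,0,0,0,0]]'
python3 - <<'E'
from h import *
f=grab_frame("side")["pixels"].astype(int); a=cv2.imread("pics/side17.png")[:,:,::-1].astype(int); b=cv2.imread("pics/side0.png")[:,:,::-1].astype(int)
d=abs(f-a).max(2)
print("tray/plug area changed px since retreat:",(d[160:215,260:330]>40).sum())
for n,(x0,y0,x1,y1) in dict(basket=(135,155,165,212),gasket=(300,300,352,345),flange=(440,203,494,255)).items(): print(n,(abs(f-b).max(2)[y0:y1,x0:x1]>60).sum())
print(np.round(get_state()["qd"],3))
job_done()
E
```

```text
t: 29.28
eef_pos: [0.5748, -0.1017, 0.1045]
ee_rot: [-1.572, 1.401, 1.525]
force: [0.7, -0.6, 0.2]
width: 0.0003
tray/plug area changed px since retreat: 21
basket 86
gasket 0
flange 0
[-0.     0.001  0.001  0.    -0.    -0.   ]
the job is handed in; nothing more can be done
```

The job is done and handed in at about 29 s. The plug stands upright in the nest, and the tray rests against the pad at the top of the ramp.

- **Plug:** I set it down by feel. Contact came at the nest floor's height, not the ring's rim, and I then let go.
- **Push:** With the fingers closed, I pushed the tray between the rails and up the ramp. Sliding took about 6–7 N along the way.
- **Press:** I pressed until the push force rose about 7 N above sliding and the pad had compressed about 2.1 mm (8.4 N at 4 N/mm). That puts about 7–8.4 N on the pad. It is inferred from those two readings, not measured directly, and it stayed below 15 N.
- **Last checks:** After I backed away slowly, the plug was upright and the front wall was still at the pad, to about 1 mm in the pictures. The robot was clear, with no force beyond sensor noise.
- **Checks that were not clean:**
  - 21 pixels in the tray area changed between the retreat picture and the last one. I did not trace the cause.
  - The gasket and flange matched their starting pictures exactly. The basket area differed by 86 pixels. I took that for the arm's moving shadow because its outline had not moved in the picture after the retreat, but I did not check it further.
  - The scene and side cameras disagreed by up to about 15 mm, so I relied on the wrist camera and contact forces for the fits.

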